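# Find the balance point of a sprung tool-chest lid and hold it there

## Robot

A 7-joint arm with a two-finger parallel gripper is mounted at the origin on the work surface. World frame = base frame: x ahead of the robot, y to its left, z up, the work surface at z = 0. Lengths are in m, angles in rad, forces in N, time in s.
With the tool pointing down it reaches from about 0.4 to 0.85 m from the base axis. Payload 4.5 kg.
Tool frame: the origin (TCP) lies between the finger pads, 19 mm behind the fingertips; this is the grasp point; z points along the fingers, y is the line along which they close (so a half turn about z gives the same grasp; the last joint's range is limited). The gripper opens to 88 mm and grips with 3 to 60 N. Pads are 18 mm wide; open, the fingers measure 123 mm over their backs; the gripper's body (75 mm by 187 mm) begins 45 mm behind the grasp point.
Start: joints at [1.221, 0.689, -0.195, 1.565, 0.157, 0.902, -0.215], TCP at [0.234, -0.58, 0.257] pointing down, gripper open.
Joint ranges: [-3.01, 3.01], [-0.46, 2.08], [-1.47, 1.51], [0.13, 2.56], [-1, 4.14], [0.04, 2.09], [-2.66, 2.66]. Speed limits (rad/s): [2.57, 2.57, 3.14, 3.14, 3.14, 3.14, 3.14].

## Interface

Orientations are given as a unit quaternion [x, y, z, w].
In Python, from plant import r gives the robot as it stands.
- The arm moves only by the tool carry_out, never from a script. Its argument "rows" is a list of rows, each a list of 3 entries, a list of its own where there are three numbers: the shift along the tool's x, y, z in cm, then the turn, a rotation vector about the tool's x, y, z in degrees, then the closure, from 0 (fully open) to 1 (shut). A call has 1 to 12 rows; each row is the pose to reach, as a shift and turn from the pose commanded when the call began, along the tool's axes at that moment; what a row does not reach only later rows make up. A row lasts 1/10 s, in which the tool goes at most 50 mm and 8.59 degrees, less where a joint would pass 70% of its speed; a pose out of reach is approached as far as the arm can. A call with a gripper value outside its range is refused whole. The fingers move at their own pace and stop on an object; "newtons" is the grip in N (left out, the last holds). Time passes only in rows, so rows that repeat a pose let the fingers close. It gives the time, the measured TCP pose, the force, the opening and the grip force at its end, in the units of the state.
- r.get_state(): the state, without advancing time (a new reading comes with each control period).
- r.snapshot(name): name is "side" or "top" or "wrist"; returns a dict with "image" (420x560x3 uint8, red, green, blue), "fx", "fy", "cx", "cy" (pixels), "pose" (4x4, takes a point from camera to world coordinates). Camera axes: x right, y up, looking along -z (the intrinsics and any distortion apply to the point x, -y, -z); pixel columns grow to the right and rows downward; lengths in m; the calibration is good to about 2 mm. A picture is of the moment at which its call begins. There is no depth.
- r.finish_job(): hands the job in; it is judged then, once.
The state is a dict: "clock": time; "q": joint angles; "qd": joint speeds; "joint_torque": joint torques, N m; "tool_pos": TCP position; "eef_rot": TCP orientation; "contact_force": force on the tool from outside, world axes, zero at the start; "moment": the same for the moment, N m; "opening": opening from 0.0 (shut) to 1.0 (fully open); "finger_force": force on a finger pad.
Only numpy, scipy, OpenCV 4.12 (cv2) and the standard library are available. Lean on these libraries where they do the work, as an engineer would, in place of code of your own. Each camera call takes 0.05 s, during which the arm holds its last target. There are 200 camera calls.

## Task

I am about to adjust the lid springs of the steel tool chest on the bench. Turn the latch knob at its end clockwise to its stop and let it spring back, so that the lid pops ajar; then take the lid by its bar handle and raise it until it is clearly past its balance point (about 50 degrees open, where the springs take over and lift it by themselves), without letting it fly up to its stop. Then bring it back to just below the balance point, within some ten degrees of it, and finish while still holding it there by the handle in the gripper; leave the jar, the wood offcut and the tape roll alone.

Things in the scene. Friction and masses are not known exactly. Their poses are not given: they have to be found in the camera images.
- chest: Grey steel tool chest fixed to the bench, 190 mm (x) by 300 (y) by 112 high; a latch housing 75 x 100 x 98 mm on its +y end. Origin: centre of the chest's underside, on the bench; x from the handle side (near the robot) to the hinge side, y along the hinge towards the latch housing, z up. Place and yaw (within 20 degrees) vary. Offsets below are in its frame.
- lid_hinge (a point): Middle of the lid's hinge line, at (95, 0, 115) mm in the chest's frame; the hinge runs along the chest's y. The point's axes are the chest's.
- lid (a joint): Lid angle, rad: 0 shut, grows as the front rises, stop 1.40. Steel plate 6 mm thick, 300 mm wide, 1.6 kg, nearly carried by torsion springs on the hinge: unlatched it pops up and rests ajar at 0.13; let go between 0.13 and 0.87 it sinks to 0.13; balance point 0.87 (50 degrees); above that the springs lift it to its stop. Under 2 N is felt at the handle. The latch bolt holds it below 0.01.
- lid_handle (a point): Middle of the lid's bar handle: round steel bar, 12 mm diameter, 140 mm long, parallel to the hinge, on a rod at each end; 49 mm free gap between bar and lid's front edge. It moves with the lid on a circle of radius 235 mm round the hinge; lid shut: (-140, 0, 119) mm in the chest's frame, 119 mm above the bench. Axes turn with the lid (y along the bar).
- latch (a joint): Latch knob angle, rad: 0 at rest, grows clockwise from above, hard stop at 1.10. A spring returns it to 0 when let go (0.08 N m at rest, 0.17 at the stop). A flat steel bolt on the knob lies over the lid's edge at 0, clear of it beyond about 0.75; give the lid a second to rise before letting go: the bolt then swings back under the ajar lid.
- latch_grip (a point): Grip point of the latch knob, on its vertical axis, at (-60, 220, 152) mm in the chest's frame. The grip is an upright black bar 14 mm thick, 44 mm long, 36 mm high; its top is 14 mm above this point, a 44 mm wide disc 22 mm below it. The bar lies along this point's x (the chest's x at joint 0) and turns with the knob; pinch it along the point's y.
- jar: Glass jar with a steel cap, 70 mm in diameter, 95 mm high, standing loose on the bench, a bystander. Origin at the centre of its underside.
- offcut: Pale wood offcut, 130 x 60 x 38 mm, lying loose, a bystander. Origin at the centre of its underside.
- tape: Grey tape roll lying flat, 100 mm outer diameter, 24 mm high, loose, a bystander. Origin at the centre of its underside.

How it is judged:
On the way, in this order (a step that is already met when the one before it is completed fails the run):
1. the latch knob is turned to its stop (value of joint latch above 1 rad), for 0.2 s.
2. the knob is let go and has sprung back, and the lid stands ajar (value of joint latch below 0.1 rad and value of joint lid above 0.07 rad and contact force between the fingers and latch below 0.1 N), for 0.2 s.
3. the lid is raised past its balance point (value of joint lid above 0.93 rad), for 0.1 s.
At the end, for the whole second after the job is handed in: The fingers hold the lid still just below its balance point (0.87 rad): joint 0.67 to 0.866 rad (38 to 49.6 degrees), under 0.05 rad/s, fingers on the lid with over 0.1 N, TCP within 90 mm of the handle's middle, latch knob back at rest (below 0.1 rad) (value of joint lid between 0.67 and 0.866 rad and velocity of joint lid between -0.05 and 0.05 rad/s and contact force between the fingers and lid above 0.1 N and value of joint latch below 0.1 rad and distance between the grasp point and lid_handle below 0.09 m); the arm keeps its last pose, push and grip.
It fails at once if the lid flew up to its stop (value of joint lid above 1.36 rad).
It fails at once if the jar was moved more than 30 mm (distance of jar from where it was at the start of the episode above 0.03 m).
It fails at once if the offcut was moved more than 30 mm (distance of offcut from where it was at the start of the episode above 0.03 m).
It fails at once if the tape roll was moved more than 30 mm (distance of tape from where it was at the start of the episode above 0.03 m).
It also fails if it takes over 51 s, if anything falls off the work surface, if the arm or the gripper's body presses on something with over 40 N, if the wrist force passes 120 N, or if a joint passes its speed limit or range.

## Working session

There is one attempt and no reset: what is moved stays moved. The work goes in short steps, Python scripts to look and compute and a tool call to move; the robot and the scene stay as the last step left them, time stands still between calls to the robot, and variables do not carry over. Pictures are saved under pics/ and viewed, at most 10 in all, crops included, and the job is handed in when it is done.

Besides the shell and the picture viewer there is one more tool, called as name(argument=value, ...) on one line, values as JSON. carry_out: Moves the arm, as the interface text tells. Its arguments: {"type":"object","properties":{"rows":{"type":"array"},"newtons":{"type":"number"}},"required":["rows"]}

```bash
mkdir -p pics; ls
python3 - <<'E'
from plant import r
import cv2, json, numpy as np
s=r.get_state(); print({k:np.round(v,3).tolist() for k,v in s.items()})
for n in ("top","side"):
    d=r.snapshot(n); cv2.imwrite(f"pics/{n}0.png",d["image"][:,:,::-1])
    print(n,d.keys(),d["fx"],d["fy"],d["cx"],d["cy"]); print(np.round(d["pose"],4).tolist())
    np.save(f"{n}_pose.npy",d["pose"])
E
```

```text
pics
{'clock': 0.0, 'q': [1.221, 0.69, -0.195, 1.566, 0.157, 0.903, -0.215], 'qd': [-0.001, 0.001, 0.001, -0.001, -0.002, 0.002, 0.001], 'joint_torque': [-0.001, -52.756, -1.267, -15.343, -0.052, 0.007, 0.0], 'tool_pos': [0.234, -0.579, 0.257], 'eef_rot': [0.982, 0.191, -0.0, -0.001], 'contact_force': [-0.09, -0.333, -0.201], 'moment': [-0.008, 0.045, -0.041], 'finger_force': 0.0, 'opening': 1.0}
top dict_keys(['image', 'fx', 'fy', 'cx', 'cy', 'pose']) 469.6663705462763 469.6663705462763 273.9030728192543 214.53284249127398
[[-0.023, 0.998, -0.0593, 0.5081], [-0.9997, -0.0232, -0.0033, -0.022], [-0.0047, 0.0592, 0.9982, 1.3059], [0.0, 0.0, 0.0, 1.0]]
side dict_keys(['image', 'fx', 'fy', 'cx', 'cy', 'pose']) 433.92996435661763 433.92996435661763 281.0416302704844 209.25374100763074
[[-0.7828, 0.4275, -0.4521, -0.0185], [-0.6222, -0.5468, 0.5603, 0.7062], [-0.0077, 0.7199, 0.694, 1.0486], [0.0, 0.0, 0.0, 1.0]]
```

View pics/top0.png

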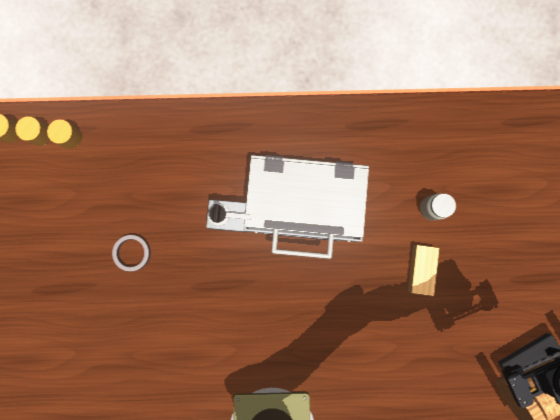

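View pics/side0.png

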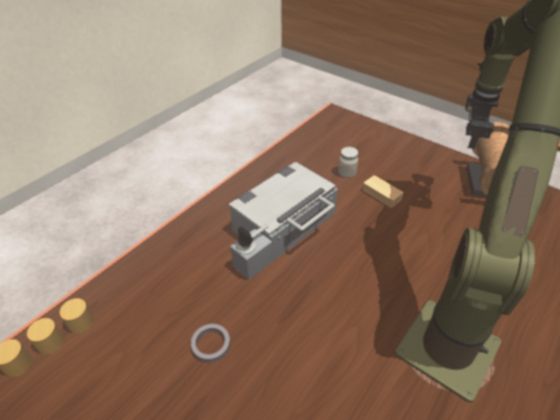

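The top view shows the lid with corners at about (251,156), (368,167), (362,241), the bar from (273,253) to (331,258) and the knob at (218,214). The jar (440,206), offcut (425,270) and tape (131,253) are clear of it. I'll zoom in to refine these.

Run:
```python
import cv2, numpy as np
t=cv2.imread("pics/top0.png")[140:275,195:385]; s=cv2.imread("pics/side0.png")[155:285,220:350]
a=cv2.resize(t,None,fx=4,fy=4,interpolation=cv2.INTER_CUBIC)
cv2.imwrite("pics/topz.png",a)
```

```text
(no output)
```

View pics/topz.png

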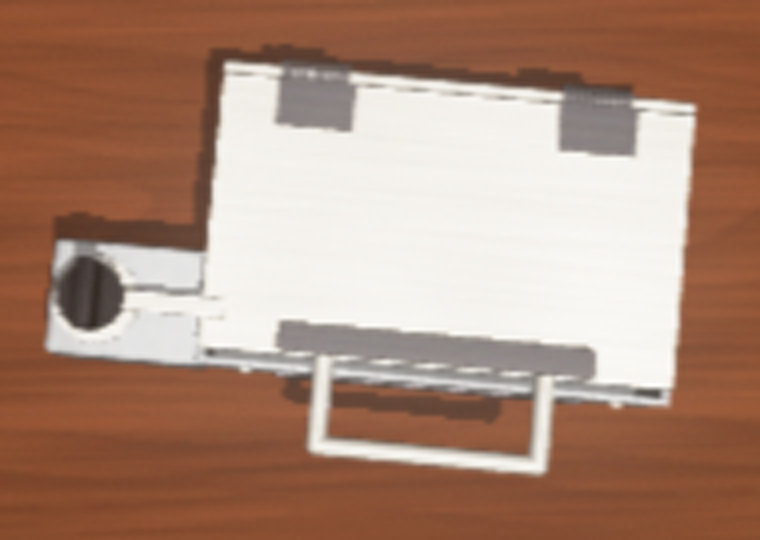

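```bash
cat > h.py <<'E'
import numpy as np
from scipy.optimize import least_squares
from scipy.spatial.transform import Rotation as R
K=dict(top=(469.666,469.666,273.903,214.533),side=(433.93,433.93,281.041,209.254))
def proj(P,n,pose=None,k=None):
    pose=np.load(f"{n}_pose.npy") if pose is None else pose
    fx,fy,cx,cy=k or K[n]
    c=(np.atleast_2d(P)-pose[:3,3])@pose[:3,:3]
    return np.c_[cx+fx*c[:,0]/-c[:,2], cy-fy*c[:,1]/-c[:,2]]
def chest(p,P):
    c,s=np.cos(p[2]),np.sin(p[2]); P=np.atleast_2d(P)
    return np.c_[p[0]+c*P[:,0]-s*P[:,1],p[1]+s*P[:,0]+c*P[:,1],P[:,2]]
E
python3 - <<'E'
from h import *
P=np.array([[95,150,115],[95,-150,115],[-140,70,119],[-140,-70,119],[-60,220,150]])/1e3
z=np.array([[224,68],[694,107],[315,446],[544,465],[90,292]]); px=(z+.5)/4-.5+[195,140]
f=least_squares(lambda p:(proj(chest(p,P),"top")-px).ravel(),[.6,-.05,0]); print(f.x,np.degrees(f.x[2])); print(f.fun.reshape(-1,2).round(2))
Q=np.array([[-60,220,166],[-140,70,119],[-140,-70,119],[95,150,118],[95,-150,118]])/1e3
print(proj(chest(f.x,Q),"side").round(1)); print(chest(f.x,np.vstack([Q,[[-.06,.22,.152],[-.14,0,.119],[.095,0,.115]]])).round(4))
np.save("chest.npy",f.x)
E
```

```text
[ 0.61839933 -0.10196318 -0.11052552] -6.332645686784673
[[ 0.57 -0.29]
 [ 0.06  0.04]
 [ 0.92 -0.3 ]
 [-0.92 -0.17]
 [-0.6   0.7 ]]
[[244.7 230.6]
 [301.9 228.9]
 [332.5 205.5]
 [229.4 204.2]
 [295.3 162. ]]
[[ 0.583   0.1233  0.166 ]
 [ 0.487  -0.0169  0.119 ]
 [ 0.4715 -0.1561  0.119 ]
 [ 0.7294  0.0366  0.118 ]
 [ 0.6963 -0.2615  0.118 ]
 [ 0.583   0.1233  0.152 ]
 [ 0.4793 -0.0865  0.119 ]
 [ 0.7128 -0.1124  0.115 ]]
```

```bash
cat >> h.py <<'E'
def downrot(yaw_y):  # tool z down, tool y at world angle yaw_y (deg)
    a=np.radians(yaw_y); y=np.array([np.cos(a),np.sin(a),0]); z=np.array([0,0,-1.])
    return R.from_matrix(np.c_[np.cross(y,z),y,z])
def to(pos,rot,s):
    q=R.from_quat(s["eef_rot"])
    return (100*q.inv().apply(np.array(pos)-s["tool_pos"])).round(2).tolist(), np.degrees((q.inv()*rot).as_rotvec()).round(1).tolist()
def st():
    from plant import r
    s=r.get_state(); print({k:np.round(s[k],3).tolist() for k in("clock","q","tool_pos","contact_force","opening","finger_force")}); return s
E
python3 - <<'E'
from h import *
s=st(); p=np.load("chest.npy"); yw=90+np.degrees(p[2])
for y in (yw,yw+180): print(to([.583,.123,.23],downrot(y),s))
E
```

```text
{'clock': 0.1, 'q': [1.221, 0.69, -0.195, 1.566, 0.157, 0.903, -0.215], 'tool_pos': [0.234, -0.579, 0.257], 'contact_force': [-0.356, -0.436, 0.801], 'opening': 0.999, 'finger_force': 0.0}
([58.67, -52.02, 2.75], [-0.0, -0.1, -151.7])
([58.67, -52.02, 2.75], [-0.1, 0.0, 28.3])
```

carry_out(rows=[[[4,-3.5,0],[0,0,-8.5],0.3],[[8,-7,0],[0,0,-17],0.3],[[12,-10.5,0],[0,0,-25.5],0.3],[[16,-14,0],[0,0,-34],0.3],[[20,-17.5,0],[0,0,-42.5],0.3],[[24,-21,0],[0,0,-51],0.3],[[28,-24.5,0],[0,0,-59.5],0.3],[[32,-28,0],[0,0,-68],0.3],[[36,-31.5,0],[0,0,-76.5],0.3],[[40,-35,0],[0,0,-85],0.3],[[43,-38,0],[0,0,-93],0.3],[[46,-41,0],[0,0,-101],0.3]], newtons=25)

```text
clock: 1.3
tool_pos: [0.501, -0.0404, 0.2573]
eef_rot: [0.475, 0.88, -0.0, 0.0]
contact_force: [0.6, 0.7, 0.2]
opening: 0.7
finger_force: 0.0
```

Run:
```python
from h import *
s=st(); p=np.load("chest.npy"); yw=90+np.degrees(p[2])
print(to([.583,.123,.23],downrot(yw),s))
```

```text
{'clock': 1.3, 'q': [0.401, 0.594, -0.658, 1.914, 0.497, 0.802, 0.051], 'tool_pos': [0.501, -0.04, 0.257], 'contact_force': [0.628, 0.679, 0.19], 'opening': 0.7, 'finger_force': 0.0}
([9.16, 15.82, 2.72], [-0.0, 0.0, -50.4])
```

carry_out(rows=[[[1.5,2.6,0.4],[0,0,-8.4],0.3],[[3,5.3,0.9],[0,0,-16.8],0.3],[[4.6,7.9,1.3],[0,0,-25.2],0.3],[[6.1,10.5,1.8],[0,0,-33.6],0.3],[[7.6,13.2,2.2],[0,0,-42],0.3],[[9.2,15.8,2.7],[0,0,-50.4],0.3],[[9.2,15.8,2.7],[0,0,-50.4],0.3],[[9.2,15.8,2.7],[0,0,-50.4],0.3]])

```text
clock: 2.1
tool_pos: [0.5825, 0.1211, 0.2297]
eef_rot: [0.058, 0.998, -0.0, -0.001]
contact_force: [-0.4, -0.4, 0.8]
opening: 0.702
finger_force: 0.0
```

Run:
```python
from h import *
from plant import r
import cv2
s=st(); p=np.load("chest.npy"); yw=90+np.degrees(p[2])
print(to([.583,.123,.155],downrot(yw),s))
d=r.snapshot("wrist"); k=(d["fx"],d["fy"],d["cx"],d["cy"]); im=d["image"][:,:,::-1].copy()
Q=np.array([[-.06-.022,.22,.166],[-.06+.022,.22,.166],[-.06,.22,.166],[-.095,.15,.118]])
for u in proj(chest(p,Q),"w",d["pose"],k): print(u.round()); cv2.circle(im,tuple(int(round(v)) for v in u),4,(0,0,255),1)
cv2.imwrite("pics/w1.png",im)
```

```text
{'clock': 2.1, 'q': [0.171, 0.8, -0.84, 1.669, 0.69, 0.996, 0.542], 'tool_pos': [0.583, 0.121, 0.23], 'contact_force': [-0.39, -0.412, 0.813], 'opening': 0.702, 'finger_force': 0.0}
([-0.04, 0.2, 7.47], [-0.0, -0.1, -0.3])
[290. 211.]
[290. 280.]
[290. 247.]
[189. 174.]
```

View pics/w1.png

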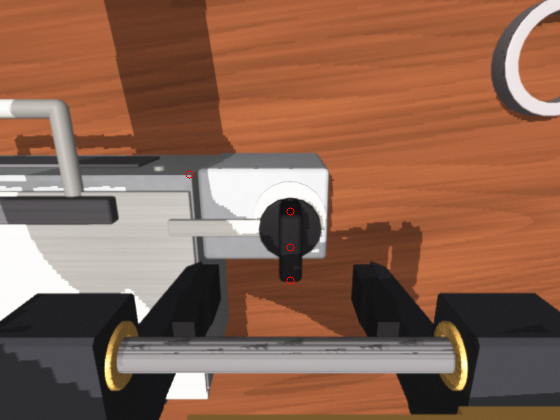

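The wrist view shows the knob bar at column 290, running up and down, as predicted, so I'll descend.

carry_out(rows=[[[0,0.2,2.5],[0,0,0],0.3],[[0,0.2,5],[0,0,0],0.3],[[0,0.2,6.5],[0,0,0],0.3],[[0,0.2,7.5],[0,0,0],0.3],[[0,0.2,7.5],[0,0,0],0.5],[[0,0.2,7.5],[0,0,0],1],[[0,0.2,7.5],[0,0,0],1],[[0,0.2,7.5],[0,0,0],1],[[0,0.2,7.5],[0,0,0],1],[[0,0.2,7.5],[0,0,0],1]], newtons=25)

```text
clock: 3.15
tool_pos: [0.5833, 0.1232, 0.1557]
eef_rot: [0.058, 0.998, 0.0, 0.0]
contact_force: [0.3, -0.1, 0.3]
opening: 0.179
finger_force: 0.7
```

carry_out(rows=[[[0,0,0],[0,0,0],1],[[0,0,0],[0,0,0],1],[[0,0,0],[0,0,6],1],[[0,0,0],[0,0,12],1],[[0,0,0],[0,0,18],1],[[0,0,0],[0,0,24],1],[[0,0,0],[0,0,30],1],[[0,0,0],[0,0,36],1],[[0,0,0],[0,0,42],1],[[0,0,0],[0,0,46],1]])

```text
clock: 4.15
tool_pos: [0.5842, 0.1254, 0.1558]
eef_rot: [0.444, 0.896, 0.002, 0.0]
contact_force: [3.2, 4.6, -2.6]
opening: 0.157
finger_force: 25.0
```

carry_out(rows=[[[0,0,0],[0,0,5],1],[[0,0,0],[0,0,10],1],[[0,0,0],[0,0,14],1],[[0,0,0],[0,0,17],1],[[0,0,0],[0,0,18],1],[[0,0,0],[0,0,18],1],[[0,0,0],[0,0,18],1],[[0,0,0],[0,0,18],1]])

```text
clock: 4.95
tool_pos: [0.5848, 0.1258, 0.1558]
eef_rot: [0.577, 0.817, 0.003, 0.0]
contact_force: [4.2, 5.0, -3.0]
opening: 0.155
finger_force: 25.0
```

Run:
```python
from h import *
s=st(); print(s["moment"],R.from_quat(s["eef_rot"]).as_matrix()[:,1])
```

```text
{'clock': 4.95, 'q': [-0.014, 0.821, -0.486, 1.734, 0.542, 0.718, -0.442], 'tool_pos': [0.585, 0.126, 0.156], 'contact_force': [4.209, 4.957, -2.979], 'opening': 0.155, 'finger_force': 24.999}
[ 0.91565167 -0.81383961  0.38784634] [0.94235127 0.33458433 0.00523519]
```

carry_out(rows=[[[0,0,0],[0,0,2],1],[[0,0,0],[0,0,3],1],[[0,0,0],[0,0,3],1],[[0,0,0],[0,0,3],1],[[0,0,0],[0,0,3],1],[[0,0,0],[0,0,3],1],[[0,0,0],[0,0,3],1],[[0,0,0],[0,0,3],1],[[0,0,0],[0,0,3],1]])

```text
clock: 5.85
tool_pos: [0.5847, 0.126, 0.1558]
eef_rot: [0.597, 0.802, 0.003, 0.0]
contact_force: [4.1, 4.4, -2.9]
opening: 0.161
finger_force: 25.0
```

Run:
```python
from h import *
from plant import r
import cv2
s=st(); print(s["moment"],R.from_quat(s["eef_rot"]).as_matrix()[:,1])
a=r.snapshot("side")["image"][150:290,210:350,::-1]; b=r.snapshot("wrist")["image"][:,:,::-1]
cv2.imwrite("pics/turned.png",np.hstack([cv2.resize(a,(400,400),interpolation=cv2.INTER_CUBIC),cv2.resize(b,(400,400))]))
```

```text
{'clock': 5.85, 'q': [-0.022, 0.819, -0.472, 1.734, 0.529, 0.712, -0.482], 'tool_pos': [0.585, 0.126, 0.156], 'contact_force': [4.112, 4.443, -2.903], 'opening': 0.161, 'finger_force': 25.0}
[ 0.92382089 -0.83818521  0.5842939 ] [0.95821066 0.28601601 0.00521376]
```

View pics/turned.png

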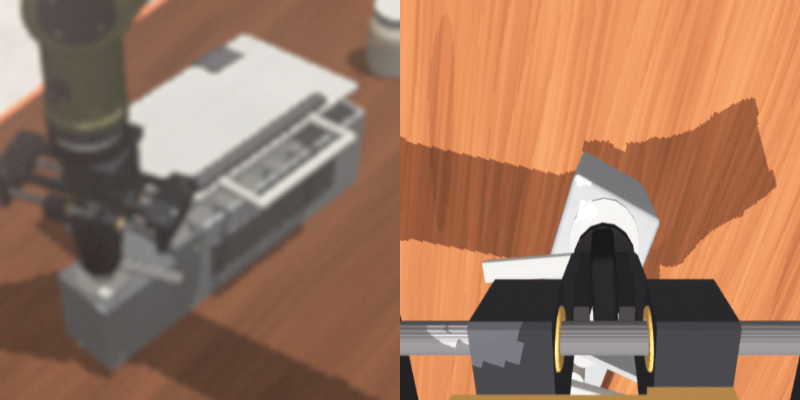

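The knob is at its stop: the moment climbed, the bolt has swung forward, and the lid stands ajar with a gap at its front edge. I'll release it and lift away.

carry_out(rows=[[[0,0,0],[0,0,0],0.2],[[0,0,0],[0,0,0],0.2],[[0,0,0],[0,0,0],0.2],[[0,0,0],[0,0,0],0.2],[[0,0,0],[0,0,0],0.2],[[0,0,-2],[0,0,0],0.2],[[0,0,-5],[0,0,0],0.2],[[0,0,-8],[0,0,0],0.2],[[0,0,-11],[0,0,0],0.2],[[0,0,-11],[0,0,0],0.2]])

```text
clock: 6.95
tool_pos: [0.585, 0.1224, 0.2692]
eef_rot: [0.6, 0.8, 0.002, 0.003]
contact_force: [0.4, -0.1, -0.0]
opening: 0.799
finger_force: 0.0
```

Run:
```python
from h import *
s=st(); p=np.load("chest.npy"); yw=np.degrees(p[2])
def hand(th,r=.235):
    a=th+np.arctan2(.004,.235); L=np.hypot(.235,.004)
    return chest(p,[.095-L*np.cos(a),0,.115+L*np.sin(a)])[0]
print(hand(.13))
for y in (yw,yw+180): print(to(hand(.13)+[0,0,.1],downrot(y),s))
```

```text
{'clock': 6.95, 'q': [0.028, 0.678, -0.552, 1.632, 0.421, 0.946, -0.39], 'tool_pos': [0.585, 0.122, 0.269], 'contact_force': [0.431, -0.149, -0.045], 'opening': 0.799, 'finger_force': 0.0}
[ 0.4817398  -0.08679701  0.14943027]
([-17.18, -15.78, 1.91], [0.4, 0.0, 22.6])
([-17.18, -15.78, 1.91], [-0.1, 0.5, -157.4])
```

carry_out(rows=[[[-2.9,-2.6,0.3],[0,0,4],0.5],[[-5.8,-5.2,0.6],[0,0,8],0.5],[[-8.6,-7.9,1],[0,0,12],0.5],[[-11.5,-10.5,1.3],[0,0,16],0.5],[[-14.4,-13.2,1.6],[0.2,0,20],0.5],[[-17.2,-15.8,1.9],[0.4,0,22.6],0.5],[[-17.2,-15.8,1.9],[0.4,0,22.6],0.5],[[-17.2,-15.8,1.9],[0.4,0,22.6],0.5]])

```text
clock: 7.75
tool_pos: [0.4791, -0.088, 0.2458]
eef_rot: [0.745, 0.667, -0.004, -0.002]
contact_force: [-0.4, 0.5, -0.8]
opening: 0.503
finger_force: 0.0
```

```bash
cat >> h.py <<'E'
def hand(th):
    p=np.load("chest.npy"); a=th+np.arctan2(.004,.235); L=np.hypot(.235,.004)
    return chest(p,[.095-L*np.cos(a),0,.115+L*np.sin(a)])[0]
E
python3 - <<'E'
from h import *
from plant import r
import cv2
s=st(); p=np.load("chest.npy"); yw=np.degrees(p[2])
print(to(hand(.13),downrot(yw),s))
ims=[]
for n in("wrist","side"):
    d=r.snapshot(n); k=(d["fx"],d["fy"],d["cx"],d["cy"]); im=d["image"][:,:,::-1].copy(); h=hand(.13); e=chest([0,0,p[2]],[0,.064,0])[0]
    for u in proj([h+e,h-e,h,chest(p,[-.06,.22,.166])[0]],n,d["pose"],k): print(u.round(1)); cv2.circle(im,tuple(int(round(v)) for v in u),3,(0,0,255),1)
    ims.append(im if n=="wrist" else cv2.resize(im[150:290,180:350],(510,420),interpolation=cv2.INTER_CUBIC))
cv2.imwrite("pics/w2.png",cv2.resize(np.hstack(ims),(800,314),interpolation=cv2.INTER_AREA))
E
```

```text
{'clock': 7.75, 'q': [0.381, 0.56, -0.459, 1.969, 0.375, 0.705, -0.421], 'tool_pos': [0.479, -0.088, 0.246], 'contact_force': [-0.365, 0.491, -0.806], 'opening': 0.503, 'finger_force': 0.0}
([0.17, 0.34, 9.63], [-0.5, 0.1, -0.0])
[291.9 126.3]
[290.9 306.3]
[291.4 223.6]
[ 470.5 -237.5]
[302.9 220.2]
[331.4 198.8]
[317.5 209.2]
[244.7 230.6]
```

View pics/w2.png

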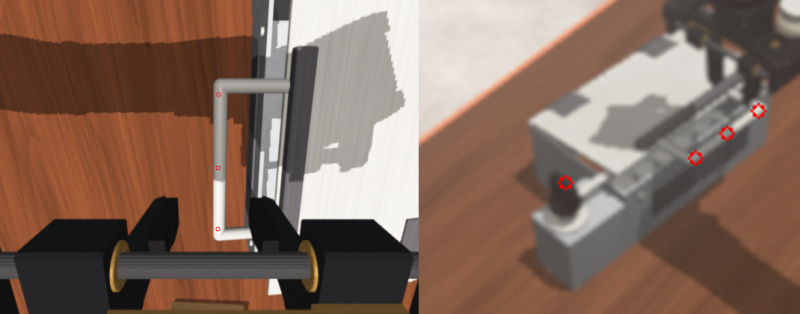

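Wrist view: the bar is at original-image column ~294 (predicted 291.5) with matching ends, so the lid is ajar at about 0.13, and the side view shows the knob sprung back. Now I'll descend on the bar.

carry_out(rows=[[[0.15,0.4,3],[0,0,0],0.5],[[0.15,0.4,6],[0,0,0],0.5],[[0.15,0.4,8],[0,0,0],0.5],[[0.15,0.4,9.6],[0,0,0],0.5],[[0.15,0.4,9.6],[0,0,0],0.5],[[0.15,0.4,9.6],[0,0,0],0.5]])

```text
clock: 8.45
tool_pos: [0.4841, -0.0844, 0.1505]
eef_rot: [0.744, 0.669, -0.003, -0.002]
contact_force: [1.1, 0.7, -0.1]
opening: 0.5
finger_force: 0.0
```

Run:
```python
from h import *
s=st(); p=np.load("chest.npy"); yw=np.degrees(p[2])
print(to(hand(.13),downrot(yw),s))
```

```text
{'clock': 8.45, 'q': [0.288, 0.714, -0.339, 2.049, 0.506, 0.466, -0.54], 'tool_pos': [0.484, -0.084, 0.151], 'contact_force': [1.09, 0.703, -0.104], 'opening': 0.5, 'finger_force': 0.0}
([-0.27, -0.21, 0.11], [-0.4, 0.1, 0.2])
```

carry_out(rows=[[[0,0,0],[0,0,0],0.7],[[0,0,0],[0,0,0],0.8],[[0,0,0],[0,0,0],1],[[0,0,0],[0,0,0],1],[[0,0,0],[0,0,0],1],[[0,0,0],[0,0,0],1],[[0,0,0],[0,0,0],1]], newtons=15)

```text
clock: 9.15
tool_pos: [0.4836, -0.0856, 0.1504]
eef_rot: [0.744, 0.668, -0.003, -0.002]
contact_force: [-0.1, 0.3, 0.3]
opening: 0.128
finger_force: 15.0
```

Run:
```python
from h import *
s=st(); q=R.from_quat(s["eef_rot"])
for th in np.arange(.13,1.08,.03): print(round(th,2),(100*q.inv().apply(hand(th)-hand(.13))).round(2).tolist())
```

```text
{'clock': 9.15, 'q': [0.289, 0.714, -0.337, 2.05, 0.507, 0.465, -0.541], 'tool_pos': [0.484, -0.086, 0.15], 'contact_force': [-0.056, 0.287, 0.33], 'opening': 0.128, 'finger_force': 14.979}
0.13 [0.0, 0.0, 0.0]
0.16 [-0.0, 0.11, -0.7]
0.19 [-0.0, 0.24, -1.39]
0.22 [-0.0, 0.39, -2.08]
0.25 [-0.01, 0.56, -2.76]
0.28 [-0.01, 0.75, -3.44]
0.31 [-0.01, 0.96, -4.11]
0.34 [-0.01, 1.2, -4.78]
0.37 [-0.01, 1.45, -5.44]
0.4 [-0.01, 1.72, -6.09]
0.43 [-0.01, 2.01, -6.73]
0.46 [-0.02, 2.32, -7.36]
0.49 [-0.02, 2.65, -7.99]
0.52 [-0.02, 3.0, -8.6]
0.55 [-0.02, 3.36, -9.2]
0.58 [-0.02, 3.75, -9.8]
0.61 [-0.02, 4.15, -10.38]
0.64 [-0.03, 4.56, -10.94]
0.67 [-0.03, 5.0, -11.5]
0.7 [-0.03, 5.45, -12.04]
0.73 [-0.03, 5.92, -12.57]
0.76 [-0.03, 6.4, -13.08]
0.79 [-0.03, 6.9, -13.58]
0.82 [-0.04, 7.41, -14.06]
0.85 [-0.04, 7.94, -14.53]
0.88 [-0.04, 8.48, -14.98]
0.91 [-0.04, 9.04, -15.42]
0.94 [-0.04, 9.61, -15.84]
0.97 [-0.05, 10.18, -16.24]
1.0 [-0.05, 10.78, -16.62]
1.03 [-0.05, 11.38, -16.99]
1.06 [-0.05, 11.99, -17.33]
```

carry_out(rows=[[[0,0.11,-0.7],[0,0,0],1],[[0,0.24,-1.39],[0,0,0],1],[[0,0.39,-2.08],[0,0,0],1],[[0,0.56,-2.76],[0,0,0],1],[[0,0.75,-3.44],[0,0,0],1],[[0,0.96,-4.11],[0,0,0],1],[[0,1.2,-4.78],[0,0,0],1],[[0,1.45,-5.44],[0,0,0],1],[[0,1.72,-6.09],[0,0,0],1],[[0,2.01,-6.73],[0,0,0],1],[[0,2.32,-7.36],[0,0,0],1],[[0,2.65,-7.99],[0,0,0],1]])

```text
clock: 10.35
tool_pos: [0.5108, -0.0886, 0.2306]
eef_rot: [0.744, 0.668, -0.003, -0.002]
contact_force: [2.1, -1.8, -1.1]
opening: 0.118
finger_force: 15.2
```

```bash
cat >> h.py <<'E'
def est(s):
    p=np.load("chest.npy"); c,n=np.cos(p[2]),np.sin(p[2]); d=np.array(s["tool_pos"])[:2]-p[:2]
    x=c*d[0]+n*d[1]-.095-.0015; z=s["tool_pos"][2]-.115
    return np.arctan2(z,-x)-.017, np.hypot(x,z), -n*d[0]+c*d[1]
E
python3 - <<'E'
from h import *
s=st(); print(est(s)); q=R.from_quat(s["eef_rot"])
for th in np.arange(.49,1.08,.03): print(round(th,2),(100*q.inv().apply(hand(th)-hand(.49))).round(2).tolist())
E
```

```text
{'clock': 10.35, 'q': [0.36, 0.618, -0.449, 1.9, 0.394, 0.717, -0.427], 'tool_pos': [0.511, -0.089, 0.231], 'contact_force': [2.067, -1.812, -1.128], 'opening': 0.118, 'finger_force': 15.198}
(np.float64(0.49656267593071424), np.float64(0.23524997166009617), np.float64(0.0014401139831937797))
0.49 [0.0, 0.0, 0.0]
0.52 [-0.0, 0.35, -0.61]
0.55 [-0.0, 0.71, -1.22]
0.58 [-0.01, 1.1, -1.81]
0.61 [-0.01, 1.5, -2.39]
0.64 [-0.01, 1.92, -2.96]
0.67 [-0.01, 2.35, -3.51]
0.7 [-0.01, 2.8, -4.05]
0.73 [-0.01, 3.27, -4.58]
0.76 [-0.02, 3.75, -5.09]
0.79 [-0.02, 4.25, -5.59]
0.82 [-0.02, 4.77, -6.07]
0.85 [-0.02, 5.29, -6.54]
0.88 [-0.02, 5.84, -6.99]
0.91 [-0.03, 6.39, -7.43]
0.94 [-0.03, 6.96, -7.85]
0.97 [-0.03, 7.54, -8.25]
1.0 [-0.03, 8.13, -8.63]
1.03 [-0.03, 8.73, -9.0]
1.06 [-0.03, 9.34, -9.35]
```

Tracking is excellent (radius 235 mm, forces ~2 N).

carry_out(rows=[[[0,0.35,-0.61],[0,0,0],1],[[0,0.71,-1.22],[0,0,0],1],[[0,1.1,-1.81],[0,0,0],1],[[0,1.5,-2.39],[0,0,0],1],[[0,1.92,-2.96],[0,0,0],1],[[0,2.35,-3.51],[0,0,0],1],[[0,2.8,-4.05],[0,0,0],1],[[0,3.27,-4.58],[0,0,0],1],[[0,3.75,-5.09],[0,0,0],1],[[0,4.25,-5.59],[0,0,0],1],[[0,4.77,-6.07],[0,0,0],1],[[0,5.29,-6.54],[0,0,0],1]])

```text
clock: 11.55
tool_pos: [0.5639, -0.0942, 0.2954]
eef_rot: [0.744, 0.668, -0.003, -0.002]
contact_force: [3.0, -4.0, -4.6]
opening: 0.123
finger_force: 15.4
```

Run:
```python
from h import *
s=st(); print(est(s)); q=R.from_quat(s["eef_rot"])
for th in np.arange(.79,1.08,.03): print(round(th,2),(100*q.inv().apply(hand(th)-hand(.85))).round(2).tolist())
```

```text
{'clock': 11.55, 'q': [0.37, 0.605, -0.485, 1.668, 0.331, 0.958, -0.344], 'tool_pos': [0.564, -0.094, 0.295], 'contact_force': [3.019, -4.017, -4.634], 'opening': 0.123, 'finger_force': 15.397}
(np.float64(0.8552857304305217), np.float64(0.2355579003792061), np.float64(0.0017085289184520808))
0.79 [0.0, -1.04, 0.95]
0.82 [0.0, -0.53, 0.47]
0.85 [-0.0, -0.0, -0.0]
0.88 [-0.0, 0.54, -0.45]
0.91 [-0.0, 1.1, -0.89]
0.94 [-0.01, 1.66, -1.31]
0.97 [-0.01, 2.24, -1.71]
1.0 [-0.01, 2.83, -2.09]
1.03 [-0.01, 3.44, -2.46]
1.06 [-0.01, 4.05, -2.8]
```

carry_out(rows=[[[0,0.54,-0.45],[0,0,0],1],[[0,1.1,-0.89],[0,0,0],1],[[0,1.66,-1.31],[0,0,0],1],[[0,2.24,-1.71],[0,0,0],1],[[0,2.83,-2.09],[0,0,0],1],[[0,3.44,-2.46],[0,0,0],1],[[0,3.44,-2.46],[0,0,0],1],[[0,3.44,-2.46],[0,0,0],1],[[0,3.44,-2.46],[0,0,0],1]])

```text
clock: 12.45
tool_pos: [0.5983, -0.0979, 0.3196]
eef_rot: [0.744, 0.668, -0.003, -0.002]
contact_force: [2.0, -4.4, -4.9]
opening: 0.124
finger_force: 15.4
```

Run:
```python
from h import *
from plant import r
import cv2
s=st(); print(est(s)); q=R.from_quat(s["eef_rot"])
for th in np.arange(1.0,.72,-.03): print(round(th,2),(100*q.inv().apply(hand(th)-hand(1.03))).round(2).tolist())
a=r.snapshot("side")["image"][80:290,180:390,::-1]; b=r.snapshot("wrist")["image"][:,:,::-1]
cv2.imwrite("pics/up.png",np.hstack([cv2.resize(a,(400,400),interpolation=cv2.INTER_CUBIC),cv2.resize(b,(400,400))]))
```

```text
{'clock': 12.45, 'q': [0.356, 0.629, -0.485, 1.53, 0.319, 1.069, -0.315], 'tool_pos': [0.598, -0.098, 0.32], 'contact_force': [1.994, -4.433, -4.883], 'opening': 0.124, 'finger_force': 15.378}
(np.float64(1.0346094650789628), np.float64(0.23566133809102774), np.float64(0.0018262290078565695))
1.0 [0.0, -0.6, 0.37]
0.97 [0.0, -1.19, 0.75]
0.94 [0.01, -1.77, 1.15]
0.91 [0.01, -2.34, 1.57]
0.88 [0.01, -2.9, 2.0]
0.85 [0.01, -3.44, 2.46]
0.82 [0.01, -3.97, 2.92]
0.79 [0.01, -4.48, 3.41]
0.76 [0.02, -4.98, 3.9]
0.73 [0.02, -5.46, 4.42]
```

View pics/up.png

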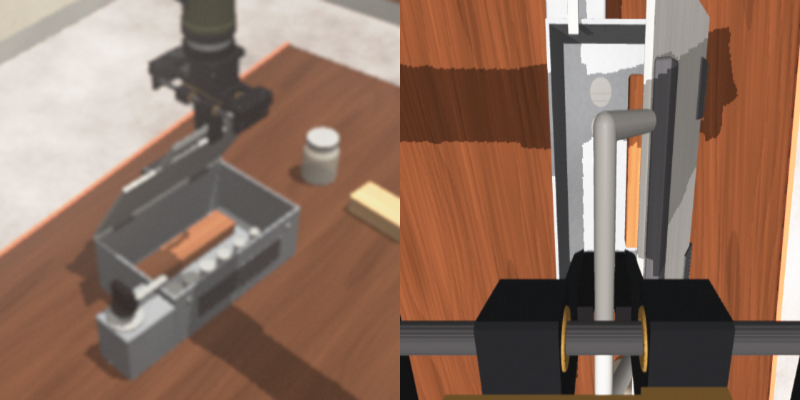

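The views show the lid about 60° open, the bar firmly between the fingers, the knob at rest, and the jar and offcut untouched. Lowering to ~0.77.

carry_out(rows=[[[0,-0.6,0.37],[0,0,0],1],[[0,-1.19,0.75],[0,0,0],1],[[0,-1.77,1.15],[0,0,0],1],[[0,-2.34,1.57],[0,0,0],1],[[0,-2.9,2.0],[0,0,0],1],[[0,-3.44,2.46],[0,0,0],1],[[0,-3.97,2.92],[0,0,0],1],[[0,-4.48,3.41],[0,0,0],1],[[0,-4.9,3.8],[0,0,0],1],[[0,-4.9,3.8],[0,0,0],1],[[0,-4.9,3.8],[0,0,0],1],[[0,-4.9,3.8],[0,0,0],1]])

```text
clock: 13.75
tool_pos: [0.5495, -0.0918, 0.2819]
eef_rot: [0.744, 0.668, -0.002, -0.002]
contact_force: [4.3, -2.0, -3.4]
opening: 0.121
finger_force: 15.1
```

carry_out(rows=[[[0,0,0],[0,0,0],1],[[0,0,0],[0,0,0],1],[[0,0,0],[0,0,0],1],[[0,0,0],[0,0,0],1],[[0,0,0],[0,0,0],1],[[0,0,0],[0,0,0],1]])

```text
clock: 14.35
tool_pos: [0.5495, -0.0918, 0.2819]
eef_rot: [0.744, 0.668, -0.002, -0.002]
contact_force: [4.7, -2.4, -5.7]
opening: 0.125
finger_force: 15.1
```

Run:
```python
from h import *
from plant import r
import cv2
s=st(); print(est(s))
a=r.snapshot("side")["image"][80:290,180:390,::-1]; b=r.snapshot("wrist")["image"][:,:,::-1]
cv2.imwrite("pics/end.png",np.hstack([cv2.resize(a,(400,400),interpolation=cv2.INTER_CUBIC),cv2.resize(b,(400,400))]))
```

```text
{'clock': 14.35, 'q': [0.372, 0.6, -0.482, 1.73, 0.34, 0.901, -0.361], 'tool_pos': [0.55, -0.092, 0.282], 'contact_force': [4.718, -2.449, -5.721], 'opening': 0.125, 'finger_force': 15.113}
(np.float64(0.7709490039413092), np.float64(0.23547514841019457), np.float64(0.002547099667128745))
```

View pics/end.png

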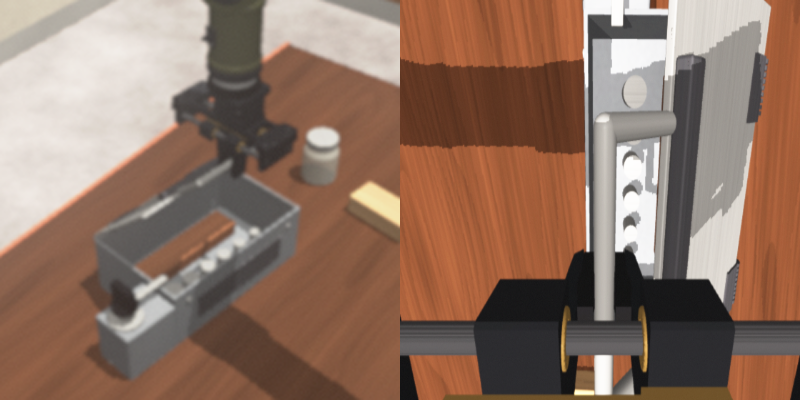

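The lid is held still at about 0.77 rad, with the bar in the fingers and the knob at rest. Handing in.

```bash
python3 -c "
from plant import r
print(r.finish_job())"
```

```text
the job is handed in; nothing more can be done
None
```

The job is handed in (no verdict came back): I turned the knob to its stop and let it spring back, raised the lid to about 1.03 rad (59°), lowered it, and still hold it by the handle at about 0.77 rad (44°), with the jar, offcut and tape left alone.

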